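Level the hanging seasoning bar

ROBOT

A 7-joint arm with a two-finger parallel gripper is mounted at the origin on the work surface. World frame = base frame: x ahead of the robot, y to its left, z up, the work surface at z = 0. Lengths are in m, angles in rad, forces in N, time in s.
With the tool pointing down it reaches from about 0.4 to 0.9 m from the base axis. Payload 5.6 kg.
Tool frame: the origin (TCP) lies midway between the tips of the shut fingers; the grasp point (between the pads) lies 19 mm behind it; y points along the fingers, z is the direction in which the jaws open and shut, and the axes are right-handed (so a half turn about y gives the same grasp; the last joint's range is limited). The gripper opens to 92 mm and grips with 3 to 60 N. Pads are 20 mm wide; open, the fingers measure 128 mm over their backs; the gripper's body (75 mm by 189 mm) begins 69 mm behind the grasp point.
Start: joints at [-1.245, 0.468, -0.012, 1.603, 0.006, 1.071, -0.056], TCP at [0.234, 0.606, 0.215] pointing down, gripper open.
Joint ranges: [-2.53, 2.53], [-0.31, 2.02], [-1.57, 1.55], [0.28, 2.44], [-1.29, 4.43], [0.15, 1.84], [-2.92, 2.92]. Speed limits (rad/s): [2.57, 2.57, 3.14, 3.14, 3.14, 3.14, 3.14].

INTERFACE

Orientations are given as a 3x3 rotation matrix whose columns are the frame's x, y, z axes.
In Python, from station import env, effector, solver, viewer, workorder, search_frame, tip_of gives the robot as it stands. Calls block until the motion is done:
- env.reach(position, orientation): joint-space move of the TCP to a pose.
- env.movel(position, frame=None, rate=0.15): straight line of the TCP; frame=None keeps the orientation; rate is the mean speed in m/s.
- env.goto_joints(angles): joint-space move.
- effector.release() and effector.grasp(squeeze=None): open the fingers fully, or close them until they stop; squeeze is the grip in N (None keeps the last).
- env.pause(seconds).
- solver.inverse_kinematics(position, orientation): joint angles nearest the present ones, or None.
- env.sense(): the state.
- viewer.read_camera(name): name is "scene" or "top"; returns (picture, depth): 384x512x3 uint8, red, green, blue; 384x512 float32, m along the optical axis (not along the pixel's ray), 0 where there is no reading.
- viewer.camera_info(name): a dict with "intrinsics" (3x3 intrinsics, pixels), "eye" and "rotation" of the camera in the world. Camera axes: x right, y up, looking along -z (the intrinsics and any distortion apply to the point x, -y, -z); pixel columns grow to the right and rows downward; lengths in m; the calibration is good to about 2 mm. A picture is of the moment at which its call begins. camera_info takes no time and is no camera call.
A pose or a line that the arm cannot do raises env.PlanningError and nothing moves.
- workorder.finish_job(): hands the job in, once; it reports no verdict.
Trained networks look in the newest picture that a camera, given by its name, has taken for a name from the list of things; names that differ only in an ending like _2 or _b are one class to them, and where a whole thing is asked for, a point or a joint stands for the part that bears it (a point fixed in the world has none). Each returns a list of dicts, best first, with "score" (0 to 1); they miss things now and then, are a little off and sometimes report something else, mostly with a low value. They report only what shows in the picture. A call takes as long as a camera call. They do not tell look-alikes from the thing itself.
- search_frame(camera, name): "at" ([x, y, z] in m, in world coordinates, good to about 4 mm: the middle of the surface that is visible of it).
- tip_of(camera, name): "at" ([x, y, z] in m, in world coordinates, good to about 4 mm: a listed point, or the origin of a listed thing).
The state is a dict: "t": time; "joint_positions": joint angles; "joint_velocities": joint speeds; "tau": joint torques, N m; "ee_pos": TCP position; "tcp_rot": TCP orientation; "wrist_force": force on the tool from outside, world axes, zero at the start; "moment": the same for the moment, N m; "gripper_width": finger opening in m.
Only numpy, scipy, OpenCV 4.12 (cv2) and the standard library are available. Lean on these libraries where they do the work, as an engineer would, in place of code of your own. Each camera call takes 0.05 s, during which the arm holds its last target.

TASK

Hang the two loose seasoning tins on the outer seats of the tilting bar so that it ends level and still: first the large tin on the arm that rides high (where the short tin hangs), then the small tin on the other arm. Feel for the notch in each seat so that the hook sits right down in it, without shoving, and let the weight onto the bar gently: it must not swing hard or tip to its stops. Leave the two tins already hanging in their notches and the other things undisturbed, and let go of everything.

Things in the scene. Friction and masses are not known exactly. Their poses are not given: they have to be found in the camera images.
- bar (a joint): tilt of the bar, rad; 0 = level, positive = left (+y) arm up. Starts tilted by about 0.03, the tall tin's arm low. Weakly sprung to level, lightly damped: yields about 1 mm per 0.1 N pressed down on an outer seat, so the seat sinks some 20 mm as it takes the large tin's weight, and swings if that comes on suddenly. End stops at 0.17 either way.
- stand: fixed post with a 90 x 150 mm foot, carrying the bar on a pivot 225 mm up; origin under the post's centre, on the counter; yaw = the bar's. x is across the bar, away from the robot. Hang a tin with its x along this x: bring the hook in over the bar from the robot's side (towards +x), then down.
- bar_mid (a point): pivot centre of the steel bar (420 mm long, 12 mm thick). Frame tilts with the bar: y along it to the left arm, z up. Two tins already hang in its inner notches, 70 mm from the pivot, one on each arm (which is on which side varies).
- seat_left (a point): point on the left arm, 150 mm from the pivot, 16 mm above the bar's axis, tilting with it: nominal middle of the outer seat, at the height of its flat upper ridges. Seat: aluminium saddle on the bar, 14 mm wide (x), 92 mm long, from 9 mm below the bar's axis to the ridges, with one square notch across its middle, 16 mm long (y), 7 mm deep.
- seat_right (a point): the same on the right (-y) arm. On both arms the saddle with its notch is clamped up to 12 mm inward or outward of this point, differently each time and not measured: slide the lightly resting hook along the ridge until the notch wall stops it. Landing about 26 mm outboard and sliding inward clears the inner tin.
- large_tin_tab (a point): grip point of the loose large steel tin (68 mm across, 85 mm tall, about 0.20 kg, upright on the counter): on the tin's axis, on an upright plate (tab) 6 mm thick (x), 22 mm wide (y), 42 mm tall, on an 8 mm neck on the hook strip. The point is 28 mm above the strip's top, 22 mm below the tab's top, 166 mm above the tin's bottom. Tin's frame, z up.
- large_tin_hook (a point): underside of the hook strip (rests on the bar), on the tin's axis, 33 mm below the tab point, 48 mm above the lid; tin's frame. The strip is 5 mm thick, 10 mm wide (y). It rises from the lid as an upright at x = -13 to -17 mm, runs level over the axis and ends in a lip at x = 12 to 15 mm that hangs 4 mm below this face: a hook open to +x.
- small_tin_tab (a point): grip point of the loose small steel tin (52 mm across, 60 mm tall, about 0.16 kg, upright on the counter), on a tab and hook just like the large tin's. The point is 28 mm above the strip's top, 141 mm above the tin's bottom. Tin's frame, z up.
- small_tin_hook (a point): underside of the small tin's hook strip, on the tin's axis, 33 mm below its tab point, 48 mm above its lid; same hook shape, open to the tin's +x.
- tall_tin_hook (a point): underside of the hook strip of the tall tin (54 mm across, 90 mm tall, heavy, same hook and tab), already hanging in an inner notch; leave it there
- short_tin_hook (a point): the same point of the short tin (54 mm across, 50 mm tall, light), hanging in the other inner notch, on the arm that rides high at the start; leave it there
- sauce_bottle: bystander: amber bottle, 56 mm across, 150 mm tall, origin under its centre
- bowl: bystander: steel bowl, 110 mm across, 50 mm tall, origin under its centre
- jar: bystander: glass jar, 60 mm across, 80 mm tall, origin under its centre
Not all that is in view belongs to the job. What is shaped like the part that bears small_tin_tab but pink or yellow is not meant.

How it is judged:
On the way, in this order (a step that is already met when the one before it is completed fails the run):
1. the large tin hangs seated in the outer notch of the arm that rode high (the short tin's arm), let go, the small tin not yet on the bar (((y of short_tin_hook in the frame of bar_mid above 0 m and z of large_tin_hook in the frame of bar_mid between 0.004 and 0.0125 m and x of large_tin_hook in the frame of bar_mid between -0.018 and 0.018 m and y of large_tin_hook in the frame of bar_mid between 0.13 and 0.17 m) or (y of short_tin_hook in the frame of bar_mid below 0 m and z of large_tin_hook in the frame of bar_mid between 0.004 and 0.0125 m and x of large_tin_hook in the frame of bar_mid between -0.018 and 0.018 m and y of large_tin_hook in the frame of bar_mid between -0.17 and -0.13 m)) and contact force between the fingers and large_tin below 0.1 N and distance between small_tin_hook and bar_mid above 0.2 m), for 0.2 s.
2. the small tin hangs seated in the outer notch of the other arm, let go (((y of short_tin_hook in the frame of bar_mid above 0 m and z of large_tin_hook in the frame of bar_mid between 0.004 and 0.0125 m and x of large_tin_hook in the frame of bar_mid between -0.018 and 0.018 m and y of large_tin_hook in the frame of bar_mid between 0.13 and 0.17 m and z of small_tin_hook in the frame of bar_mid between 0.004 and 0.0125 m and x of small_tin_hook in the frame of bar_mid between -0.018 and 0.018 m and y of small_tin_hook in the frame of bar_mid between -0.17 and -0.13 m) or (y of short_tin_hook in the frame of bar_mid below 0 m and z of large_tin_hook in the frame of bar_mid between 0.004 and 0.0125 m and x of large_tin_hook in the frame of bar_mid between -0.018 and 0.018 m and y of large_tin_hook in the frame of bar_mid between -0.17 and -0.13 m and z of small_tin_hook in the frame of bar_mid between 0.004 and 0.0125 m and x of small_tin_hook in the frame of bar_mid between -0.018 and 0.018 m and y of small_tin_hook in the frame of bar_mid between 0.13 and 0.17 m)) and contact force between the fingers and small_tin below 0.1 N), for 0.2 s.
At the end, for the whole second after the job is handed in: Large tin hooked down in the outer notch of the short tin's arm, small tin in that of the tall tin's arm (hook within 3.5 mm of the notch floor, 130 to 170 mm from the pivot, within 18 mm of the bar's centreline); bar level within 0.045 rad and still (0.15 rad/s); both tins let go (all of step 2 and value of joint bar between -0.045 and 0.045 rad and velocity of joint bar between -0.15 and 0.15 rad/s and contact force between the fingers and large_tin below 0.1 N); the robot touches nothing.
It fails at once if the bar tips to its stops (beyond 0.16 rad) (value of joint bar above 0.16 rad or value of joint bar below -0.16 rad).
It fails at once if the bar swings hard (faster than 0.9 rad/s) (velocity of joint bar above 0.9 rad/s or velocity of joint bar below -0.9 rad/s).
It fails at once if a tin is shoved against the bar or its seats (over 15 N) (contact force between any of large_tin, small_tin and stand above 15 N).
It fails at once if a tin already hanging leaves its inner notch ((z of tall_tin_hook in the frame of bar_mid above 0.0135 m or z of tall_tin_hook in the frame of bar_mid below -0.01 m or y of tall_tin_hook in the frame of bar_mid between -0.055 and 0.055 m or y of tall_tin_hook in the frame of bar_mid above 0.085 m or y of tall_tin_hook in the frame of bar_mid below -0.085 m) or (z of short_tin_hook in the frame of bar_mid above 0.0135 m or z of short_tin_hook in the frame of bar_mid below -0.01 m or y of short_tin_hook in the frame of bar_mid between -0.055 and 0.055 m or y of short_tin_hook in the frame of bar_mid above 0.085 m or y of short_tin_hook in the frame of bar_mid below -0.085 m)).
It fails at once if a bystander is moved more than 30 mm (distance of any of sauce_bottle, bowl, jar from where it was at the start of the episode above 0.03 m).
It also fails if it takes over 72 s, if anything falls off the work surface, if the arm or the gripper's body presses on something with over 40 N, if the wrist force passes 120 N, or if a joint passes its speed limit or range.

## Working session

There is one attempt and no reset: what is moved stays moved. The work goes in short steps, each a Python script; the robot and the scene stay as the last script left them, time stands still between calls to the robot, and variables do not carry over. Pictures are saved under pics/ and viewed, and the job is handed in when it is done.

```bash
ls; mkdir -p pics
cat > h.py <<'E'
import numpy as np, cv2
from station import env, effector, solver, viewer, workorder, search_frame, tip_of
def save(cam,fn):
    p,d=viewer.read_camera(cam); cv2.imwrite(fn,p[:,:,::-1]); return p,d
def px2w(cam,u,v,z):
    i=viewer.camera_info(cam);K=np.array(i['intrinsics']);R=np.array(i['rotation']);e=np.array(i['eye'])
    x=(u-K[0,2])/K[0,0]*z; y=(v-K[1,2])/K[1,1]*z
    return e+R@np.array([x,-y,-z])
E
python3 - <<'E'
from h import *
for c in ("scene","top"):
    save(c,f"pics/{c}0.png")
    i=viewer.camera_info(c); print(c,{k:np.round(np.array(v),3).tolist() if not isinstance(v,str) else v for k,v in i.items()})
    for n in ["stand","bar_mid","seat_left","seat_right","large_tin_tab","large_tin_hook","small_tin_tab","small_tin_hook","tall_tin_hook","short_tin_hook","sauce_bottle","bowl","jar"]:
        print(n,[(np.round(r['at'],3).tolist(),round(r['score'],2)) for r in tip_of(c,n)][:4])
s=env.sense();print({k:np.round(v,3).tolist() for k,v in s.items()})
E
```

```text
pics
scene {'intrinsics': [[364.392, 0.0, 262.146], [0.0, 364.392, 190.817], [0.0, 0.0, 1.0]], 'eye': [1.248, 0.015, 1.126], 'rotation': [[0.059, -0.805, 0.591], [0.998, 0.054, -0.027], [-0.01, 0.591, 0.806]]}
stand [([0.634, 0.026, 0.0], 0.79), ([0.475, 0.361, 0.139], 0.62)]
bar_mid [([0.636, 0.026, 0.227], 0.9)]
seat_left [([0.652, 0.177, 0.247], 0.78)]
seat_right [([0.612, -0.118, 0.236], 0.61)]
large_tin_tab [([0.451, -0.375, 0.168], 0.75), ([0.635, 0.026, 0.223], 0.47)]
large_tin_hook [([0.452, -0.373, 0.133], 0.88)]
small_tin_tab [([0.569, 0.38, 0.143], 0.85), ([0.474, 0.364, 0.138], 0.7), ([0.367, 0.341, 0.143], 0.63), ([0.471, 0.464, 0.143], 0.63)]
small_tin_hook [([0.474, 0.363, 0.108], 0.84), ([0.572, 0.374, 0.105], 0.69), ([0.367, 0.342, 0.109], 0.68), ([0.469, 0.458, 0.11], 0.68)]
tall_tin_hook [([0.625, -0.038, 0.234], 0.81)]
short_tin_hook [([0.648, 0.101, 0.234], 0.71)]
sauce_bottle [([0.724, 0.33, 0.002], 0.8)]
bowl [([0.706, -0.361, -0.001], 0.7)]
jar [([0.743, 0.034, 0.001], 0.64)]
top {'intrinsics': [[376.139, 0.0, 255.341], [0.0, 376.139, 194.43], [0.0, 0.0, 1.0]]
[... 731 characters left out ...]
), ([0.721, 0.327, -0.003], 0.69)]
tall_tin_hook [([0.623, -0.04, 0.232], 0.69)]
short_tin_hook [([0.643, 0.098, 0.234], 0.68), ([0.476, 0.363, 0.109], 0.66)]
sauce_bottle [([0.721, 0.328, -0.004], 0.86)]
bowl [([0.703, -0.356, -0.001], 0.71)]
jar [([0.739, 0.039, -0.002], 0.58)]
{'t': 1.4, 'joint_positions': [-1.245, 0.468, -0.012, 1.603, 0.006, 1.071, -0.056], 'joint_velocities': [0.001, 0.001, -0.002, 0.001, 0.0, -0.002, -0.001], 'tau': [0.0, -52.041, -0.012, -24.405, -0.057, 0.011, 0.0], 'ee_pos': [0.234, 0.606, 0.215], 'tcp_rot': [[0.933, 0.0, 0.361], [-0.361, 0.0, 0.933], [0.0, -1.0, 0.0]], 'wrist_force': [0.471, 0.629, -0.75], 'moment': [-0.007, 0.048, -0.073], 'gripper_width': 0.092}
```

View pics/scene0.png

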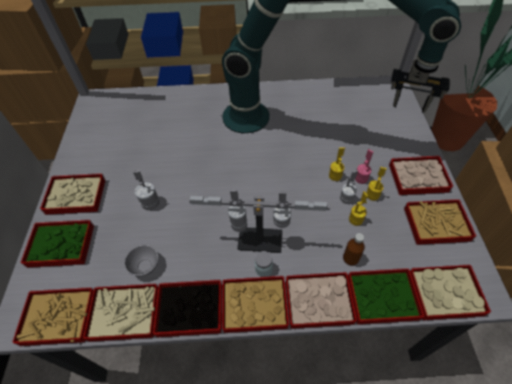

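View pics/top0.png

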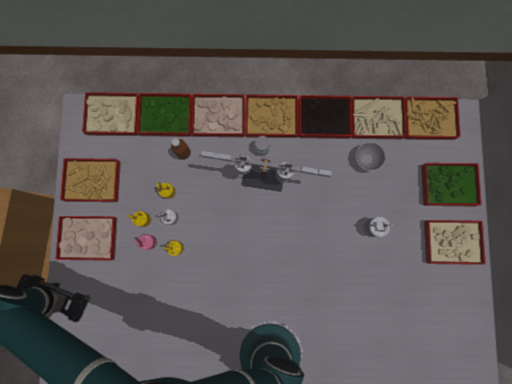

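```bash
cat > cloud.py <<'E'
from h import *
def cloud(cam,p,d,c,r,z0,z1):
    i=viewer.camera_info(cam);K=np.array(i['intrinsics']);R=np.array(i['rotation']);e=np.array(i['eye'])
    v,u=np.mgrid[0:384,0:512]
    P=np.stack([(u-K[0,2])/K[0,0]*d,-(v-K[1,2])/K[1,1]*d,-d],-1)@R.T+e
    m=(d>0)&(np.hypot(P[...,0]-c[0],P[...,1]-c[1])<r)&(P[...,2]>z0)&(P[...,2]<z1)
    return P[m],p[m],np.stack([u[m],v[m]],1)
E
python3 - <<'E'
from h import *
from cloud import cloud
out={}
for c in ("scene","top"):
    p,d=viewer.read_camera(c); np.savez(f"f_{c}.npz",p=p,d=d)
    for n,q,top in (("L",(0.451,-0.374),0.085),("S",(0.474,0.363),0.06)):
        P,C,U=cloud(c,p,d,q,0.05,top+0.008,0.2)
        print(c,n); 
        for a in P[np.argsort(P[:,2])]: print(np.round((a-[*q,0])*1000).astype(int).tolist(),end=' ')
        print()
        m=P[P[:,2]>top+0.055]
        if len(m)>3:
            w,V=np.linalg.eigh(np.cov(m[:,:2].T)); print("tab",len(m),m.mean(0).round(4),"width dir",V[:,1].round(3),np.sqrt(w)*1e3)
        u0,v0=U.mean(0).astype(int)
        cr=p[v0-30:v0+35,u0-30:u0+35]
        out[c+n]=cv2.resize(cr,(390,290) if 0 else (290,290),interpolation=cv2.INTER_CUBIC)
im=np.vstack([np.hstack([out["sceneL"],out["sceneS"]]),np.hstack([out["topL"],out["topS"]])])
cv2.imwrite("pics/tins.png",im[:,:,::-1])
E
```

```text
scene L
[-16, 1, 96] [-15, 5, 97] [-15, 6, 102] [-19, 6, 104] [-15, 4, 108] [-16, 5, 114] [-16, 7, 118] [13, 3, 128] [11, 10, 130] [-9, 8, 134] [14, 5, 135] [10, 8, 135] [14, 8, 135] [1, 0, 136] [2, 4, 136] [7, 11, 137] [7, 8, 137] [-2, 3, 137] [3, 8, 138] [12, 5, 138] [4, 11, 138] [-1, 11, 138] [8, 2, 139] [12, 2, 139] [0, 8, 140] [14, 13, 140] [10, 6, 142] [2, 2, 142] [-1, 5, 143] [1, 3, 146] [2, 10, 147] [1, -4, 147] [-1, 13, 148] [0, 11, 150] [5, 1, 151] [1, 4, 151] [1, 8, 152] [1, -5, 153] [-2, 8, 154] [-1, 5, 155] [3, 2, 155] [0, 12, 155] [4, -1, 156] [2, 17, 158] [2, 0, 159] [-1, 16, 159] [2, 3, 159] [2, -3, 159] [0, 13, 161] [1, 7, 162] [1, 11, 162] [0, -3, 162] [-2, 4, 164] [-2, 8, 164] [0, 15, 166] [3, -5, 166] [4, 5, 166] [0, 12, 166] [-3, 8, 168] [5, 3, 168] [-2, 16, 169] [2, 3, 170] [2, -3, 171] [3, 0, 171] [-1, 3, 172] [0, 13, 172] [-3, 10, 173] [0, -6, 174] [2, 7, 174] [2, 1, 175] [3, -2, 176] [0, 15, 177] [0, 5, 177] [1, 8, 178] [0, -1, 179] [-2, 15, 180] [-2, -1, 181] [-2, 9, 181] [3, 3, 182] [3, -3, 182] [1, 13, 183] [1, 7, 184] [1, -6, 185] [-3, 7, 185] [-3, 0, 185
[... 2498 characters left out ...]
6, -10, 110] [-9, -7, 110] [18, 5, 110] [-3, 0, 111] [-6, 0, 111] [-3, -3, 111] [4, -6, 111] [1, -3, 112] [-3, -7, 112] [-13, -4, 112] [14, 7, 114] [14, -3, 114] [1, -7, 115] [14, 3, 115] [-10, -4, 115] [17, 0, 116] [0, -1, 116] [14, 0, 117] [-10, -12, 117] [0, 1, 122] [3, -7, 128] [-1, 3, 130] [9, -11, 132] [6, -11, 135] [-1, 5, 135] [2, -5, 135] [2, -3, 140] [-2, 6, 144] [8, -12, 151] [4, -12, 152] [1, -3, 153] [-3, 7, 153] [1, 0, 154] [4, -10, 157] [7, -4, 161] [0, 2, 162] [0, 8, 162] [3, -5, 162] [7, -8, 162] [6, -2, 163] [3, -8, 163] [3, -2, 163] [6, -12, 164] [3, 4, 164] [3, 8, 165] [3, 1, 165] [0, 4, 166] 
tab 34 [0.477  0.3607 0.1452] width dir [-0.426  0.905] [5.36370852 6.40908376]
```

View pics/tins.png

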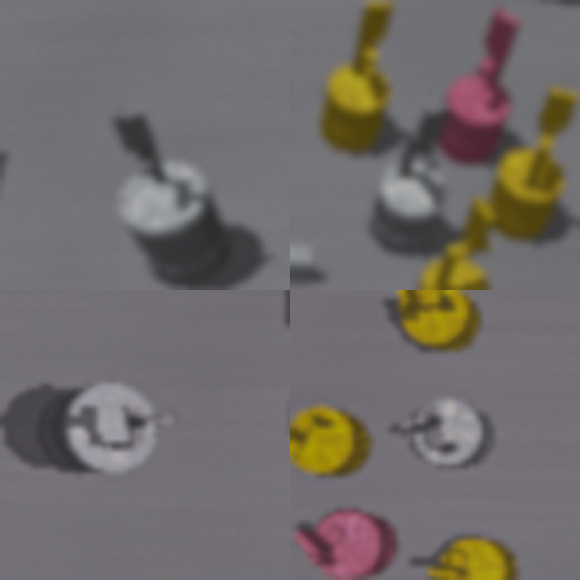

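```bash
cat >> h.py <<'E'
def Rt(yaw,s=1):
    z=s*np.array([np.cos(yaw),np.sin(yaw),0]); y=np.array([0,0,-1.]); x=np.cross(y,z)
    return np.stack([x,y,z],1)
YAW=-0.13
MID=np.array([0.634,0.027,0.225])
def bar2w(x,y,z):
    c,s=np.cos(YAW),np.sin(YAW)
    return np.array([MID[0]+c*x-s*y,MID[1]+s*x+c*y,z])
E
python3 - <<'E'
from h import *
for s in (1,-1):
    for n,p,y in (("L",[.45,-.3715,.4],.12),("L",[.45,-.3715,.147],.12),("Ls",bar2w(-.12,.176,.28),YAW),("Ls",bar2w(0,.15,.24),YAW),("S",[.477,.363,.122],.33),("Ss",bar2w(0,-.176,.28),YAW)):
        q=solver.inverse_kinematics(p,Rt(y,s)); print(s,n,None if q is None else np.round(q,2))
# seats: bright profile along bar
for c in ("scene","top"):
    f=np.load(f"f_{c}.npz")
    from cloud import cloud
    P,C,U=cloud(c,f['p'],f['d'],(MID[0],MID[1]),.25,.2,.275)
    d=P[:,:2]-MID[:2]; cy,sy=np.cos(YAW),np.sin(YAW)
    X=d@[cy,sy]; Y=d@[-sy,cy]
    for a,b in((.12,.2),(-.2,-.12)):
        m=(Y>a)&(Y<b); print(c,a,m.sum(),"x",X[m].mean().round(4),"z",np.round(np.percentile(P[m][:,2],[10,50,90]),4),"zmax fit",np.polyfit(Y[m],X[m],1).round(3))
    print(c,"Y range",Y.min(),Y.max())
    u0,v0=U.min(0)-6;u1,v1=U.max(0)+6
    cr=f['p'][v0:v1,u0:u1]; print(u0,v0,cr.shape); k=min(5,790//cr.shape[1])
    cv2.imwrite(f"pics/bar_{c}.png",cv2.resize(cr,None,fx=k,fy=k,interpolation=cv2.INTER_CUBIC)[:,:,::-1])
E
```

```text
1 L [-0.21  0.34  1.12  1.57 -0.31  1.43  1.06]
1 L [ 0.11  0.5   0.69  1.86 -0.4   0.92  1.1 ]
1 Ls [-0.8   0.3   0.45  1.73 -0.14  1.15 -0.44]
1 Ls [-0.65  0.52  0.49  1.53 -0.26  1.16 -0.24]
1 S [-0.88  0.49  0.23  1.82 -0.15  0.85 -0.25]
1 Ss [-0.38  0.44  0.78  1.62 -0.33  1.21  0.34]
-1 L [-0.31  0.46  1.36  1.57 -0.45  1.48 -1.95]
-1 L [-0.24  0.86  1.34  1.88 -0.92  1.2  -1.59]
-1 Ls [-0.36  0.3  -0.11  1.7   0.03  1.15  2.54]
-1 Ls [-0.23  0.5  -0.12  1.5   0.06  1.15  2.65]
-1 S [-0.41  0.53 -0.39  1.79  0.25  0.88  2.56]
-1 Ss [-0.66  0.71  1.35  1.64 -0.71  1.37 -2.48]
scene 0.12 230 x 0.0049 z [0.2249 0.2403 0.2465] zmax fit [0.012 0.003]
scene -0.2 213 x 0.0011 z [0.2175 0.2313 0.2382] zmax fit [0.017 0.004]
scene Y range -0.20379893303124239 0.21268623059422007
184 187 (32, 151, 3)
top 0.12 153 x -0.0003 z [0.2295 0.2429 0.2467] zmax fit [ 0.014 -0.003]
top -0.2 152 x -0.0043 z [0.2221 0.2349 0.2391] zmax fit [ 0.013 -0.002]
top Y range -0.20927483154023044 0.20884099283668373
193 145 (37, 144, 3)
```

View pics/bar_scene.png

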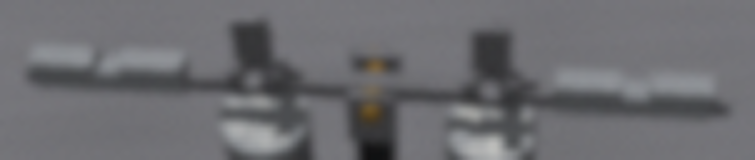

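View pics/bar_top.png

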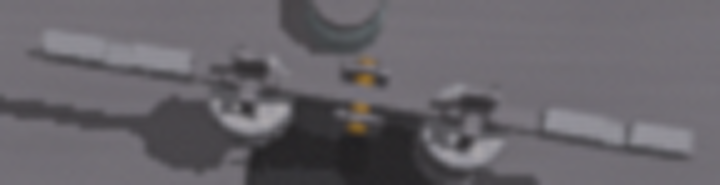

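```bash
sed -i 's/YAW=-0.13$/YAW=-0.142/' h.py
python3 - <<'E'
from h import *
# intensity profile along bar sampled at the ridge line, tilt .03
for c in ("scene","top"):
    f=np.load(f"f_{c}.npz");g=f['p'].mean(2).astype(np.float32)
    i=viewer.camera_info(c);K=np.array(i['intrinsics']);R=np.array(i['rotation']);e=np.array(i['eye'])
    for sgn in (1,-1):
        print(c,sgn)
        for y in np.arange(.09,.216,.003):
            vals=[]
            for x in (-.004,0,.004):
                P=bar2w(x,sgn*y,.225+.014+sgn*y*.03); q=R.T@(P-e); u=K[0,2]+K[0,0]*q[0]/-q[2]; v=K[1,2]-K[1,1]*q[1]/-q[2]
                vals.append(cv2.getRectSubPix(g,(1,1),(float(u),float(v)))[0,0])
            print(int(y*1000),[int(a) for a in vals],end=' ')
        print()
E
```

```text
scene 1
90 [96, 84, 76] 93 [106, 92, 77] 96 [112, 98, 81] 99 [113, 103, 90] 102 [114, 109, 102] 105 [116, 114, 111] 108 [120, 119, 115] 111 [128, 128, 118] 114 [136, 136, 122] 117 [140, 140, 123] 120 [141, 141, 125] 123 [141, 142, 128] 126 [142, 143, 129] 129 [142, 143, 128] 132 [142, 142, 127] 135 [143, 143, 126] 138 [143, 144, 127] 141 [144, 145, 130] 144 [142, 143, 129] 147 [139, 139, 126] 150 [134, 136, 129] 153 [129, 137, 136] 156 [128, 138, 139] 159 [127, 137, 139] 162 [128, 136, 136] 165 [130, 134, 129] 168 [135, 135, 124] 171 [139, 139, 125] 174 [141, 141, 126] 177 [141, 141, 125] 180 [141, 141, 126] 183 [142, 142, 128] 186 [142, 143, 129] 189 [142, 143, 129] 192 [143, 143, 128] 195 [143, 143, 127] 198 [141, 142, 127] 201 [135, 136, 123] 204 [126, 124, 116] 207 [118, 118, 114] 210 [117, 116, 115] 213 [116, 116, 115] 
scene -1
90 [119, 117, 114] 93 [119, 118, 115] 96 [119, 117, 115] 99 [118, 118, 115] 102 [118, 117, 113] 105 [116, 111, 105] 108 [114, 103, 93] 111 [123, 112, 97] 114 [136, 130, 111] 117 [143, 140, 121] 120 [144, 142, 125] 123 [144, 143, 126] 126 [145, 143, 125] 
[... 1560 characters left out ...]
 111 [105, 105, 106] 114 [113, 119, 120] 117 [136, 142, 139] 120 [141, 148, 146] 123 [138, 147, 146] 126 [137, 146, 146] 129 [137, 147, 147] 132 [140, 147, 146] 135 [140, 146, 146] 138 [140, 146, 145] 141 [140, 147, 145] 144 [138, 146, 144] 147 [136, 146, 145] 150 [139, 146, 143] 153 [142, 145, 138] 156 [144, 145, 136] 159 [145, 145, 134] 162 [136, 135, 127] 165 [117, 113, 109] 168 [118, 119, 116] 171 [135, 139, 137] 174 [141, 148, 146] 177 [141, 148, 147] 180 [139, 148, 146] 183 [137, 147, 146] 186 [136, 147, 146] 189 [136, 147, 147] 192 [140, 147, 146] 195 [140, 146, 145] 198 [140, 146, 146] 201 [139, 146, 144] 204 [134, 141, 138] 207 [124, 126, 126] 210 [115, 114, 115] 213 [113, 112, 113]
```

Run:
```python
from h import *
t0=env.sense()['t']
s=env.sense()
env.movel([.234,.606,.36],rate=.4)
env.reach([.45,-.3715,.30],Rt(.12)); print(env.sense()['t']-t0)
env.movel([.45,-.3715,.2],rate=.25)
env.movel([.45,-.3715,.147],rate=.1)
s=env.sense(); print(s['t']-t0, s['ee_pos'].round(4) if hasattr(s['ee_pos'],'round') else s['ee_pos'])
F0=np.mean([env.sense()['wrist_force'] for _ in range(5)],0); print(F0)
effector.grasp(25); s=env.sense(); print(s['t']-t0,s['gripper_width'],np.round(s['wrist_force'],2))
save("top","pics/g1t.png");p,d=save("scene","pics/g1s.png")
env.movel([.45,-.3715,.165],rate=.05)
for _ in range(4): env.pause(.05); print(np.round(env.sense()['wrist_force'],2))
print(env.sense()['t']-t0)
```

```text
4.0083
5.2417 [ 0.4502 -0.3719  0.1474]
[0.07483685 0.03932259 0.3950926 ]
6.5 0.005795818314801381 [-0.51  0.06  0.18]
[ 0.36 -0.25 -1.91]
[ 0.62  0.94 -2.92]
[-0.81  0.23 -1.49]
[ 0.12  0.32 -2.46]
7.308299999999999
```

Run:
```python
from h import *
t0=env.sense()['t']
env.movel([.45,-.3715,.272],rate=.25)
env.movel(bar2w(-.12,.175,.272),Rt(YAW),rate=.3)
env.pause(.3)
F=np.array([env.sense()['wrist_force'] for _ in range(10)]);print(F.std(0),F.mean(0))
s=env.sense();print(s['t']-t0,s['t'],np.round(s['ee_pos'],4),bar2w(-.12,.175,.272))
for c in("scene","top"):
    p,d=save(c,f"pics/c1{c}.png"); np.savez(f"c1_{c}.npz",p=p,d=d)
    for n in("large_tin_tab","large_tin_hook","seat_left"): print(c,n,[(np.round(r['at'],4).tolist(),round(r['score'],2)) for r in tip_of(c,n)][:2])
```

```text
[0.00000000e+00 1.11022302e-16 2.22044605e-16] [ 0.20773908  0.65967828 -1.3189472 ]
3.0084000000000017 11.8167 [0.54   0.2169 0.2721] [0.53997438 0.2172214  0.272     ]
scene large_tin_tab [([0.5425, 0.2133, 0.2952], 0.61)]
scene large_tin_hook [([0.5399, 0.2135, 0.2572], 0.67)]
scene seat_left [([0.6512, 0.1757, 0.2459], 0.94), ([0.4749, 0.3606, 0.1396], 0.16)]
top large_tin_tab [([0.5398, 0.213, 0.296], 0.54)]
top large_tin_hook [([0.5408, 0.2157, 0.2602], 0.54), ([0.6216, -0.0422, 0.2306], 0.5)]
top seat_left [([0.6519, 0.1767, 0.2414], 0.96)]
```

View pics/c1scene.png

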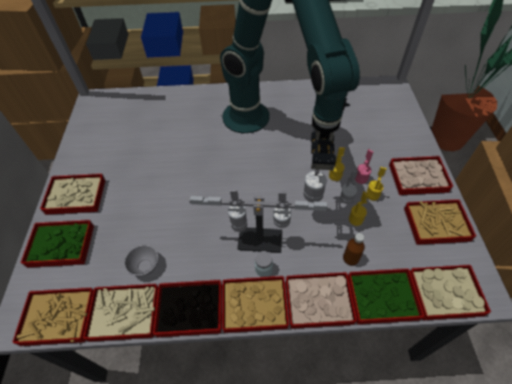

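```bash
cat >> h.py <<'E'
def F(n=12,dt=.02):
    a=[]
    for _ in range(n):
        env.pause(dt); s=env.sense(); a.append(s['wrist_force'])
    a=np.array(a); f=a.mean(0); c,s_=np.cos(YAW),np.sin(YAW)
    return np.array([c*f[0]+s_*f[1],-s_*f[0]+c*f[1],f[2]]),a.std(0)
def w2bar(p):
    d=np.asarray(p)[:2]-MID[:2];c,s=np.cos(YAW),np.sin(YAW)
    return np.array([c*d[0]+s*d[1],-s*d[0]+c*d[1],p[2]])
def tilt():
    # bar tilt from saddle clouds of both cameras
    from cloud import cloud
    r=[]
    for cam in ("scene","top"):
        p,d=viewer.read_camera(cam)
        P,C,U=cloud(cam,p,d,MID[:2],.215,.17,.29)
        B=np.array([w2bar(q) for q in P])
        o=[]
        for sg in(1,-1):
            m=(B[:,1]*sg>.115)&(B[:,1]*sg<.2)&(abs(B[:,0])<.007)&(C.mean(1)>125)
            o.append((m.sum(),np.median(B[m,2]) if m.any() else np.nan))
        r.append((o[0][1]-o[1][1])/.31); r.append((o[0][0],o[1][0]))
    return r
E
python3 - <<'E'
from h import *
t0=env.sense()['t']
print(tilt())
env.movel(bar2w(0,.178,.272),Rt(YAW),rate=.08)
f0,sd=F(); print("free",f0.round(2),sd.round(2),w2bar(env.sense()['ee_pos']).round(4))
np.save("f0.npy",f0)
env.movel(bar2w(0,.178,.263),Rt(YAW),rate=.03); print(F()[0].round(2))
env.movel(bar2w(0,.178,.2575),Rt(YAW),rate=.01)
f,_=F(); print("touch",f.round(2),w2bar(env.sense()['ee_pos']).round(4)); print(tilt())
save("scene","pics/d1s.png");save("top","pics/d1t.png")
print(env.sense()['t']-t0,env.sense()['t'])
E
```

```text
[np.float64(0.028519319015330072), (np.int64(104), np.int64(95)), np.float64(0.0196702482337174), (np.int64(62), np.int64(110))]
free [-0.35 -0.15 -2.08] [0.47 0.43 0.4 ] [-2.000e-04  1.782e-01  2.722e-01]
[-0.13  0.1  -1.95]
touch [ 0.05 -0.14 -1.91] [0.     0.178  0.2576]
[np.float64(0.013742481609139408), (np.int64(53), np.int64(99)), np.float64(0.0130042238701747), (np.int64(58), np.int64(114))]
3.700000000000001 15.9167
```

Run:
```python
import cv2,numpy as np
a=cv2.imread("pics/d1s.png")[130:260,180:380];b=cv2.imread("pics/d1t.png")[110:215,180:350]
a=cv2.resize(a,(790,513),interpolation=2)[:300]
b=cv2.resize(b,(790,488),interpolation=2)[100:400]
cv2.imwrite("pics/d1.png",np.vstack([a,b]))
```

```text
(no output)
```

View pics/d1.png

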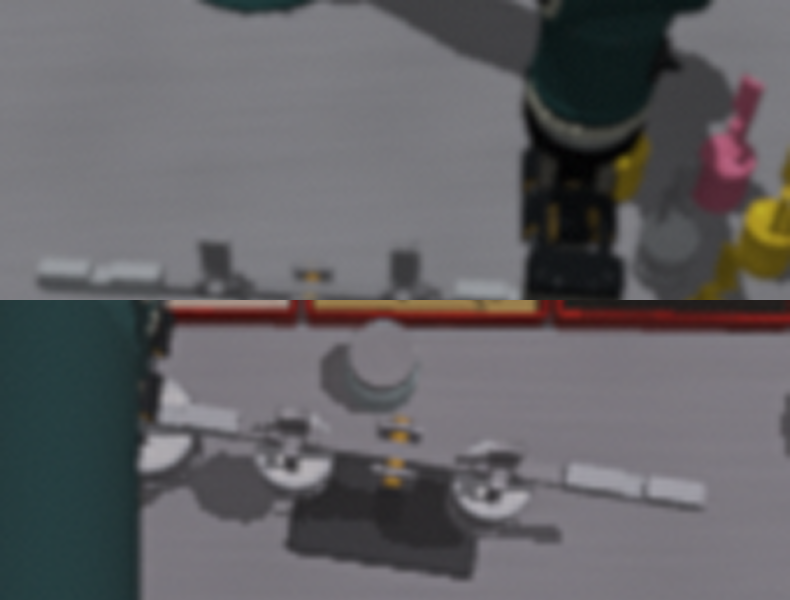

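```bash
cat > slide.py <<'E'
from h import *
def slide(y0,y1,step,z,thr,n=8):
    sg=np.sign(y1-y0); log=[]
    env.movel(bar2w(0,y0,z),rate=.02)
    f0=F(12)[0]; print("base",f0.round(2))
    y=y0
    while (y1-y)*sg>0:
        y+=sg*step
        env.movel(bar2w(0,y,z),rate=.02)
        f=F(n,.015)[0]-f0; log.append((round(y*1000,1),f.round(2).tolist()))
        if -sg*f[1]>thr: break
    print(*log,sep='\n'); return y
E
python3 - <<'E'
from slide import *
t0=env.sense()['t']
y=slide(.177,.140,.0015,.2565,1.2)
f,_=F();print("stop",y,f.round(2),w2bar(env.sense()['ee_pos']).round(4)); print(tilt())
print(env.sense()['t']-t0,env.sense()['t'])
E
```

```text
base [-0.11 -0.17 -1.92]
(np.float64(175.5), [0.14, 0.05, 0.09])
(np.float64(174.0), [0.38, -0.01, 0.43])
(np.float64(172.5), [-0.06, -0.12, 0.12])
(np.float64(171.0), [-0.18, -0.3, 0.06])
(np.float64(169.5), [0.25, -0.18, -0.02])
(np.float64(168.0), [0.15, -0.18, 0.16])
(np.float64(166.5), [0.23, -0.1, 0.09])
(np.float64(165.0), [0.02, 0.31, 0.2])
(np.float64(163.5), [-0.28, -0.1, 0.3])
(np.float64(162.0), [0.14, 0.07, 0.21])
(np.float64(160.5), [0.03, -0.21, 0.22])
(np.float64(159.0), [0.05, 0.22, -0.29])
(np.float64(157.5), [0.34, 0.2, -0.25])
(np.float64(156.0), [0.03, 0.32, -0.19])
(np.float64(154.5), [0.28, 0.27, -0.11])
(np.float64(153.0), [-0.4, 1.44, -0.06])
stop 0.15299999999999997 [-0.38  1.39 -1.86] [-1.000e-04  1.533e-01  2.565e-01]
[np.float64(0.018282423368458145), (np.int64(26), np.int64(97)), np.float64(0.024804097338087545), (np.int64(24), np.int64(114))]
6.8833 22.8
```

Run:
```python
from h import *
t0=env.sense()['t']
env.movel(bar2w(0,.157,.2565),rate=.03)
z=.2565
for z,r in((.250,.015),(.242,.012),(.234,.01),(.231,.01)):
    env.movel(bar2w(0,.157,z),rate=r); f=F(10)[0]; print(z,f.round(2))
while f[2]<-.05 and z>.2225:
    z-=.0015; env.movel(bar2w(0,.157,z),rate=.01); f=F(14)[0]; print(round(z,4),f.round(2))
print(tilt(),w2bar(env.sense()['ee_pos']).round(4))
print(env.sense()['t']-t0,env.sense()['t'])
```

```text
0.25 [-0.21 -0.25 -2.1 ]
0.242 [ 0.05  0.72 -1.12]
0.234 [ 0.1   0.99 -0.51]
0.231 [-0.37  0.44 -0.16]
0.2295 [-0.36 -0.44  0.29]
[np.float64(-0.10891954118836256), (np.int64(23), np.int64(102)), np.float64(-0.10870011787905949), (np.int64(25), np.int64(115))] [0.     0.1569 0.2295]
4.383299999999998 27.1833
```

Run:
```python
from h import *
t0=env.sense()['t']
env.movel(bar2w(0,.157,.2302),rate=.01)
effector.release(); env.pause(.1)
print(env.sense()['gripper_width'],F()[0].round(2))
env.movel(bar2w(0,.157,.34),rate=.2)
print(tilt())
for c in("scene","top"):
    p,d=save(c,f"pics/e1{c}.png"); np.savez(f"e1_{c}.npz",p=p,d=d)
    r=tip_of(c,"large_tin_hook")[0]; print(np.round(r['at'],4),r['score'],w2bar(r['at']).round(4))
print(env.sense()['t']-t0,env.sense()['t'])
a=cv2.imread("pics/e1scene.png")[150:260,180:380]
cv2.imwrite("pics/e1.png",cv2.resize(a,(790,434),interpolation=2))
```

```text
0.09179293357870583 [-0.09  0.26  0.01]
[np.float64(-0.11019586731027775), (np.int64(66), np.int64(96)), np.float64(-0.10159136335235625), (np.int64(40), np.int64(117))]
[0.6577 0.1799 0.2151] 0.78 [0.0018 0.1547 0.2151]
[0.6572 0.181  0.217 ] 0.71 [0.0012 0.1557 0.217 ]
2.8583999999999996 30.0417
```

View pics/e1.png

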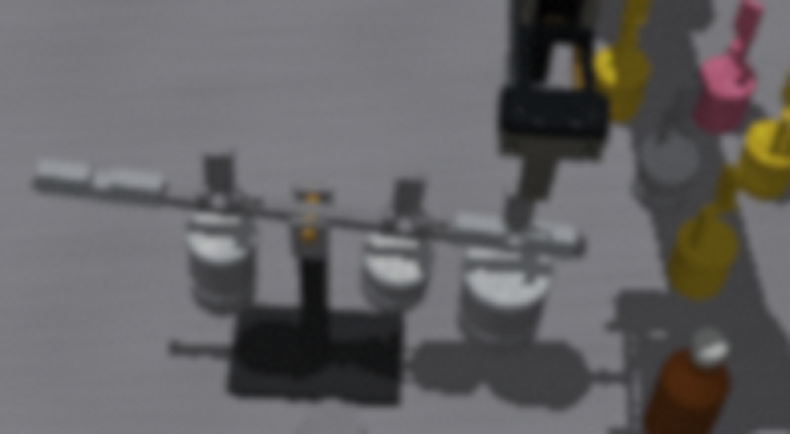

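Run:
```python
from h import *
t0=env.sense()['t']
env.movel([.477,.363,.30],Rt(.33),rate=.3)
env.movel([.477,.363,.175],rate=.25)
env.movel([.477,.363,.122],rate=.1)
s=env.sense(); print(np.round(s['ee_pos'],4))
effector.grasp(25); s=env.sense(); print(s['t']-t0,s['gripper_width'])
env.movel([.477,.363,.135],rate=.06)
print(F()[0].round(2))
env.movel([.477,.363,.31],rate=.25)
env.movel(bar2w(-.12,-.178,.30),Rt(YAW),rate=.3)
env.movel(bar2w(-.12,-.178,.285),rate=.1)
print(np.round(env.sense()['ee_pos'],4),w2bar(env.sense()['ee_pos']).round(4))
for c in("scene","top"):
    p,d=save(c,f"pics/h1{c}.png"); np.savez(f"h1_{c}.npz",p=p,d=d)
    for n in("small_tin_tab","small_tin_hook"): print(c,n,[(w2bar(r['at']).round(4).tolist(),round(r['score'],2)) for r in tip_of(c,n) if r['at'][1]<.1][:2])
print(tilt(),env.sense()['t']-t0,env.sense()['t'])
```

```text
[0.4774 0.3632 0.1224]
3.6000000000000014 0.005992923786549169
[ 0.04  0.11 -1.53]
[ 0.4897 -0.1315  0.2845] [-0.1205 -0.1773  0.2845]
scene small_tin_tab [([-0.1231, -0.1804, 0.2964], 0.79)]
scene small_tin_hook [([-0.1235, -0.1792, 0.2704], 0.58)]
top small_tin_tab [([-0.124, -0.1747, 0.3026], 0.46)]
top small_tin_hook [([-0.1235, -0.1778, 0.2723], 0.48)]
[np.float64(-0.11150719903771636), (np.int64(68), np.int64(93)), np.float64(-0.09965677785326167), (np.int64(72), np.int64(70))] 7.516600000000004 37.5583
```

View pics/h1scene.png

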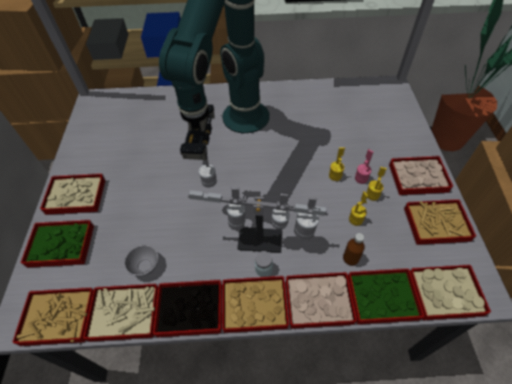

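Run:
```python
from h import *
t0=env.sense()['t']
env.movel(bar2w(-.12,-.18,.285),rate=.1)
env.movel(bar2w(0,-.18,.285),rate=.1)
f0=F()[0]; print("free",f0.round(2))
env.movel(bar2w(0,-.18,.277),rate=.04)
env.movel(bar2w(0,-.18,.2715),rate=.012)
print("touch",F(14)[0].round(2),w2bar(env.sense()['ee_pos']).round(4)); print(tilt())
print(env.sense()['t']-t0,env.sense()['t'])
```

```text
free [ 0.06  0.07 -1.84]
touch [-0.21 -0.05 -1.32] [ 0.     -0.18    0.2715]
[np.float64(0.058963944019357534), (np.int64(68), np.int64(10)), np.float64(nan), (np.int64(80), np.int64(0))]
3.091699999999996 40.65
```

```bash
cat >> h.py <<'E'
def leftz(files=None):
    from cloud import cloud
    r=[]
    for cam in ("scene","top"):
        if files: f=np.load(files%cam);p,d=f['p'],f['d']
        else: p,d=viewer.read_camera(cam)
        P,C,U=cloud(cam,p,d,MID[:2],.215,.17,.29)
        B=np.array([w2bar(q) for q in P]); m=(B[:,1]>.115)&(B[:,1]<.2)&(abs(B[:,0])<.007)&(C.mean(1)>125)
        r.append(np.median(B[m,2]).round(4))
    return r
E
python3 - <<'E'
from h import *
print(leftz("h1_%s.npz"),leftz("f_%s.npz"))
t0=env.sense()['t']
print(leftz())
y=-.179; z=.2718
env.movel(bar2w(0,y,z),rate=.02); f0=F(10)[0]; print("base",f0.round(2)); log=[]
while y<-.143:
    y+=.0015; z-=.00013
    env.movel(bar2w(0,y,z),rate=.03)
    f=F(8,.012)[0]-f0; log.append((round(y*1000,1),f.round(2).tolist()))
    if -f[1]>1.2: break
print(*log,sep='\n')
print("stop",F()[0].round(2),w2bar(env.sense()['ee_pos']).round(4),leftz())
print(env.sense()['t']-t0,env.sense()['t'])
E
```

```text
[np.float64(0.2254), np.float64(0.2242)] [np.float64(0.2453), np.float64(0.244)]
[np.float64(0.2288), np.float64(0.2269)]
base [-0.21  0.14 -1.18]
(-177.5, [0.42, -0.17, -0.29])
(-176.0, [0.25, -0.1, -0.3])
(-174.5, [0.11, -0.13, -0.08])
(-173.0, [0.56, 0.28, 0.18])
(-171.5, [-0.04, 0.41, 0.06])
(-170.0, [-0.18, 0.19, -0.17])
(-168.5, [0.04, -0.06, 0.02])
(-167.0, [0.32, 0.13, -0.1])
(-165.5, [0.03, -0.15, -0.07])
(-164.0, [0.22, -0.01, -0.3])
(-162.5, [-0.01, 0.07, 0.09])
(-161.0, [0.17, 0.14, -0.03])
(-159.5, [0.01, 0.29, -0.65])
(-158.0, [0.44, -0.02, -0.84])
(-156.5, [0.27, -0.22, -0.47])
(-155.0, [0.2, 0.08, -0.56])
(-153.5, [0.34, -0.33, -0.38])
(-152.0, [0.01, -3.92, 0.26])
stop [-0.11 -4.99 -0.38] [-0.     -0.1532  0.2696] [np.float64(0.2241), np.float64(0.2236)]
6.5167 47.1667
```

Run:
```python
from h import *
t0=env.sense()['t']
z=.2696
env.movel(bar2w(0,-.1563,z),rate=.03); print(F(8)[0].round(2))
for z,r in((.264,.015),(.257,.012),(.251,.012),(.249,.01)):
    env.movel(bar2w(0,-.1563,z),rate=r); f=F(10)[0]; print(z,f.round(2))
while f[2]<-.05 and z>.2425:
    z-=.0015; env.movel(bar2w(0,-.1563,z),rate=.01); f=F(14)[0]; print(round(z,4),f.round(2))
print(leftz(),w2bar(env.sense()['ee_pos']).round(4))
print(env.sense()['t']-t0,env.sense()['t'])
```

```text
[ 0.36  0.08 -1.46]
0.264 [-0.15  0.17 -1.69]
0.257 [ 0.05  0.01 -0.61]
0.251 [ 0.23 -0.82 -0.49]
0.249 [-0.02 -0.49  0.11]
[np.float64(0.2401), np.float64(0.2401)] [-0.     -0.1563  0.249 ]
3.450000000000003 50.6167
```

Run:
```python
from h import *
effector.release(); env.pause(.1)
print(env.sense()['gripper_width'],F(8)[0].round(2))
env.movel(bar2w(0,-.1563,.34),rate=.2)
env.movel(bar2w(-.2,-.2,.36),rate=.3)
env.pause(1.0)
print(tilt())
for c in("scene","top"):
    save(c,f"pics/k1{c}.png")
    for n in("small_tin_hook","large_tin_hook","tall_tin_hook","short_tin_hook"):
        print(c,n,[(w2bar(r['at']).round(4).tolist(),round(r['score'],2)) for r in tip_of(c,n)][:2])
print(tilt(),env.sense()['t'])
a=cv2.imread("pics/k1scene.png")[150:260,180:380]
cv2.imwrite("pics/k1.png",cv2.resize(a,(790,434),interpolation=2))
```

```text
0.09184668350014666 [ 0.04  0.13 -0.01]
[np.float64(0.0029315919152130042), (np.int64(71), np.int64(70)), np.float64(-0.000473497352975767), (np.int64(90), np.int64(91))]
scene small_tin_hook [([-0.2988, 0.3723, 0.1113], 0.65), ([-0.3086, 0.2747, 0.1077], 0.62)]
scene large_tin_hook [([0.0019, 0.1545, 0.2322], 0.94)]
scene tall_tin_hook [([0.0039, -0.0645, 0.2365], 0.75)]
scene short_tin_hook [([0.0027, 0.0719, 0.2322], 0.75)]
top small_tin_hook [([0.0008, -0.1569, 0.2324], 0.74), ([-0.307, 0.2724, 0.1089], 0.72)]
top large_tin_hook [([0.0027, 0.1528, 0.2339], 0.86)]
top tall_tin_hook []
top short_tin_hook [([-0.0038, 0.0713, 0.2378], 0.71)]
[np.float64(0.0033389092904163014), (np.int64(75), np.int64(68)), np.float64(-0.0012285793741523097), (np.int64(92), np.int64(89))] 55.3
```

View pics/k1.png

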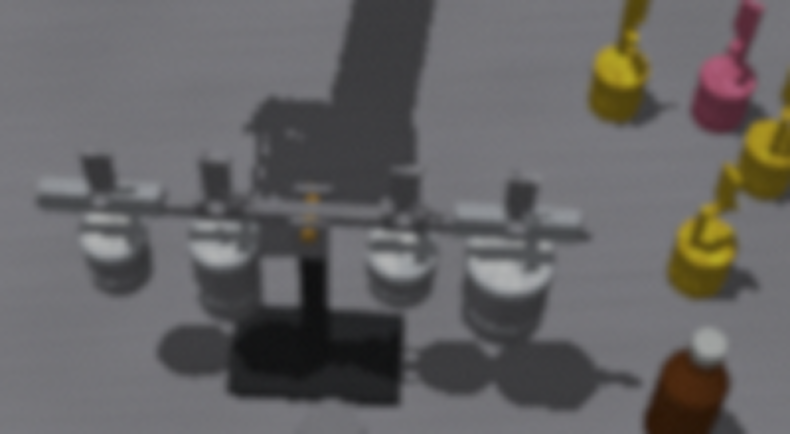

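All four tins hang on the bar, which is level, and the gripper is clear, so I'm handing in.

Run:
```python
from h import *
print(workorder.finish_job(), env.sense()['t'])
```

```text
the job is handed in; nothing more can be done
the job is handed in; nothing more can be done
```

Both tins are hanging in the outer notches and the bar is level; I handed the job in at about 55 s of the 72 s allowed. The hand-in reports no verdict.

- **Large tin:** I hung it on the left (short tin's) arm. Sliding it inward, I felt the notch wall stop it at about 1.4 N. I then backed off, lowered it until the wrist carried no weight, and released it.
- **Small tin:** I hung the silver one on the right arm the same way. The wall stop there was firmer, about 4–5 N, still under the 15 N limit.

**Last checks:**
- **Bar:** the two cameras read the tilt as about +0.003 and −0.001 rad, and it hardly changed between two looks. I could not measure the bar's swing speed while it took the weight.
- **Large tin hook:** about 154 mm from the pivot and 232–234 mm above the counter. The notch floor is at about 234 mm, so it is seated.
- **Small tin hook:** about 157 mm from the pivot and 232 mm high, so also seated. Only the top camera gave this; the scene camera's network reported other tins instead.
- **Inner tins:** both are still in their notches in the picture. The top camera missed the tall tin; the scene camera found both.
- **Bystanders:** nothing looked disturbed. I didn't measure their positions again at the end.

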